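Brace the striped jar in the jar vice and unscrew its tight lid

TASK

Slide the vice's jaw up until the striped square jar is firmly braced between the jaw and the stop, its sprung face pressed in, then unscrew its tight brass lid anticlockwise until the threads let go and lift it straight up. Finish still holding the lid in the gripper, level and centred just above the open jar, clear of it by about a finger's breadth, with the jar still standing braced in the vice. Do not lift or tip the jar, and leave everything else on the counter where it is.

Things in the scene. Friction and masses are not known exactly. Their poses are not given: they have to be found in the camera images.
- board: wooden base of the jar vice, fixed to the counter, 180 (x) x 360 (y) x 18 mm; origin at the centre of its underside. The vice clamps along the board's y axis: the sprung-faced stop is at the +y end, the sliding jaw at the -y side and moves to +y. The centre line (x = 0) runs through jaw, jar and stop
- stop: stop of the vice, top 66 mm above the counter, with a sprung black rubber face (80 mm wide, 38 mm high) that stands out at rest and is pressed back 5 mm at most by 4 N rising to 6.5 N. Origin: on the board's top, 100 mm to +y of the board's origin, below where the face lies when fully pressed in (5 mm to -y of there at rest); it faces -y. The jar is braced when the face is pressed in 1 to 5 mm
- jaw: wooden sliding jaw with a black rubber face 80 mm wide, top 66 mm above the counter for 22 mm, then 48 mm; origin: lower edge of its clamping face, on the board's top, 105 to 130 mm from the stop's origin at the start; slides up to 85 mm (from the 130 mm end) to the board's +y. Stiff, about 8 N of friction; stays where it is left, holding the squeeze
- jaw_tab (a point): centre of the top edge of the jaw's upright brass tab, 100 mm above the counter: a plate 40 mm wide (board x), 14 mm thick (board y), rising 52 mm above the wood, its middle 74 mm to -y of the jaw's clamping face. Pinch it across its thickness or push its back
- jar: black and white striped square ceramic jar, 60 x 60 mm, 70 mm to the shoulder, then a round neck 43 mm across up to 92 mm, 0.3 to 0.55 kg; loose on the board between jaw and stop, roughly square to them, with gaps; origin at the centre of its underside, z up. A white sprung seal in the mouth pushes the lid up with about 9 N and rises 4 mm when it comes free
- jar_mouth (a point): centre of the jar's rim, 92 mm above the jar's underside, z up
- lid: round brass twist-off lid, dark mark on top, 60 mm diameter, 22 mm high, 60 g; origin: centre of its lower edge, z up. Screwed on, its origin is 79 mm above the jar's underside. Turned 47 to 72 degrees anticlockwise seen from above (rising 2 mm) its lugs let go; from there to 88 degrees it lifts straight off; a stop is met beyond. Resists with up to 0.3 N m. Off once lifted 13 mm
- teapot: black and white striped teapot planted with mint, 155 mm wide body, 250 mm long with spout and handle, about 250 mm high with the leaves; bystander, origin at the centre of its underside
- mug: blue mug, 80 mm across, 90 mm high; bystander, origin at the centre of its underside
- pot: terracotta pot, 92 mm across, 75 mm high; bystander, origin at the centre of its underside
- oil: green bottle, 60 mm across, 190 mm high; bystander, origin at the centre of its underside
- spoon: spoon with a wooden handle lying on the counter beyond the board; bystander
- bowl: white bowl, 120 mm across, 50 mm high; bystander, origin at the centre of its underside
- tin: small green tin, 36 mm across, 50 mm high, standing on the far corner of the board beside the jaw's track; bystander, origin at the centre of its underside
There are look-alikes about, which are no part of the job. There is more than one size of the lid; the one meant has the size given above.

How it is judged:
By the outcome, as a careful person would: the job done as asked, in the order asked, and still so for the second after the job is handed in, while the arm keeps its last pose, push and grip.
It also fails if it takes over 53 s, if anything falls off the work surface, if the arm or the gripper's body presses on something with over 40 N, if the wrist force passes 120 N, or if a joint passes its speed limit or range.

ROBOT

A 7-joint arm with a two-finger parallel gripper is mounted at the origin on the work surface. World frame = base frame: x ahead of the robot, y to its left, z up, the work surface at z = 0. Lengths are in m, angles in rad, forces in N, time in s.
With the tool pointing down it reaches from about 0.4 to 0.85 m from the base axis. Payload 10.4 kg.
Tool frame: the origin (TCP) lies at the very end of the fingers, on their centre line; the grasp point (between the pads) lies 19 mm behind it; z points along the fingers, y is the line along which they close (so a half turn about z gives the same grasp; the last joint's range is limited). The gripper opens to 87 mm and grips with 3 to 60 N. Pads are 19 mm wide; open, the fingers measure 117 mm over their backs; the gripper's body (75 mm by 190 mm) begins 51 mm behind the grasp point.
Start: joints at [-1.285, 0.332, -0.065, 1.46, 0.022, 1.35, -0.088], TCP at [0.19, 0.595, 0.223] pointing down, gripper open.
Joint ranges: [-2.6, 2.6], [-0.5, 2.12], [-1.47, 1.34], [0.16, 2.42], [-1.27, 4.41], [0.06, 2.06], [-2.6, 2.6]. Speed limits (rad/s): [2.22, 2.22, 2.79, 2.79, 3.14, 3.14, 3.14].

INTERFACE

Orientations are given as a unit quaternion [x, y, z, w].
In Python, from bench import * gives the robot as it stands.
- The arm moves only by the tool arm_command, never from a script. Its argument "targets" is a list of rows, each a list of 7 numbers: the turn, a rotation vector about the tool's x, y, z in degrees, then the shift along the tool's x, y, z in mm, then the opening, from -1 (shut) to 1 (fully open). A call has 1 to 12 rows; each row is the pose to reach, as a shift and turn from the pose commanded when the call began, along the tool's axes at that moment; what a row does not reach only later rows make up. A row lasts 1/12 s, in which the tool goes at most 41.7 mm and 7.16 degrees, less where a joint would pass 70% of its speed; a pose out of reach is approached as far as the arm can. A call with a gripper value outside its range is refused whole. The fingers move at their own pace and stop on an object; "grip_force" is the grip in N (left out, the last holds). Time passes only in rows, so rows that repeat a pose let the fingers close. It gives the time, the measured TCP pose, the force, the opening and the grip force at its end, in the units of the state.
- get_state(): the state, without advancing time (a new reading comes with each control period).
- get_image(name): name is "scene" or "side" or "wrist"; returns the picture (384x512x3 uint8, red, green, blue); there is no depth.
- camera_params(name): a dict with "fx", "fy", "cx", "cy" (pixels), "world_from_camera" (4x4, takes a point from camera to world coordinates). Camera axes: x right, y up, looking along -z (the intrinsics and any distortion apply to the point x, -y, -z); pixel columns grow to the right and rows downward; lengths in m; the calibration is good to about 2 mm. A picture is of the moment at which its call begins: read the wrist's pose just before it. camera_params takes no time and is no camera call; for the wrist camera it gives the pose at the moment of the call.
- job_done(): hands the job in; it is judged then, once.
The state is a dict: "time": time; "joint_pos": joint angles; "qd": joint speeds; "joint_efforts": joint torques, N m; "position": TCP position; "eef_rot": TCP orientation; "wrist_force": force on the tool from outside, world axes, zero at the start; "ft_torque": the same for the moment, N m; "width": opening from 0.0 (shut) to 1.0 (fully open); "finger_force": force on a finger pad.
Only numpy, scipy, OpenCV 4.12 (cv2) and the standard library are available. Lean on these libraries where they do the work, as an engineer would, in place of code of your own. Each camera call takes 0.05 s, during which the arm holds its last target. There are 200 camera calls.

## Working session

There is one attempt and no reset: what is moved stays moved. The work goes in short steps, Python scripts to look and compute and a tool call to move; the robot and the scene stay as the last step left them, time stands still between calls to the robot, and variables do not carry over. Pictures are saved under pics/ and viewed, at most 10 in all, crops included, and the job is handed in when it is done.

Besides the shell and the picture viewer there is one more tool, called after "Call:" as a command line: name --pt "numbers of a row" for each row, then --argument value for the rest. arm_command: Moves the arm, as the interface text tells. Its arguments: {"type":"object","properties":{"targets":{"type":"array"},"grip_force":{"type":"number"}},"required":["targets"]}

```bash
mkdir -p pics; ls
python3 - <<'E'
from bench import *
import cv2,numpy as np
s=get_state();print({k:np.round(v,3) for k,v in s.items()})
for n in("scene","side","wrist"):
    p=camera_params(n);print(n,p)
    im=get_image(n);np.save(f"pics/{n}.npy",im);cv2.imwrite(f"pics/{n}0.png",im[:,:,::-1])
E
```

```text
pics
{'time': np.float64(0.0), 'joint_pos': array([-1.285,  0.333, -0.065,  1.461,  0.022,  1.35 , -0.089]), 'qd': array([-0.001,  0.001,  0.   , -0.   , -0.   ,  0.001, -0.002]), 'joint_efforts': array([ 0.0000e+00, -6.2324e+01,  2.5000e-02, -3.8991e+01, -6.1000e-02,
        4.0000e-02,  0.0000e+00]), 'position': array([0.19 , 0.595, 0.222]), 'eef_rot': array([ 0.154,  0.988, -0.001, -0.   ]), 'wrist_force': array([ 0.774,  1.141, -0.114]), 'ft_torque': array([-0.002, -0.017,  0.009]), 'finger_force': np.float64(0.0), 'width': np.float64(1.001)}
scene {'fx': 348.3376489297459, 'fy': 348.3376489297459, 'cx': 248.42085297444385, 'cy': 191.90041851605943, 'world_from_camera': array([[ 0.53983281, -0.7087807 ,  0.454104  ,  1.06101657],
       [ 0.84172791,  0.46005807, -0.28256097, -0.30032723],
       [-0.00864045,  0.5347677 ,  0.84495494,  1.05566436],
       [ 0.        ,  0.        ,  0.        ,  1.        ]])}
side {'fx': 347.84009462109594, 'fy': 347.84009462109594, 'cx': 256.87668306579377, 'cy': 189.97566987181685, 'world_from_camera': array([[ 0.78469515,  0.37888662, -0.49061028,  0.00196135],
       [-0.61987964,  0.47750205, -0.62268855, -0.72701628],
       [-0.00166094,  0.79274   ,  0.60955765,  0.80521528],
       [ 0.        ,  0.        ,  0.        ,  1.        ]])}
wrist {'fx': 340.08229209526115, 'fy': 340.08229209526115, 'cx': 255.46914276262336, 'cy': 195.5784461835891, 'world_from_camera': array([[ 0.30295126, -0.92352656, -0.2352004 ,  0.12543787],
       [ 0.95300549,  0.29331098,  0.07582358,  0.6150996 ],
       [-0.00103823, -0.24711812,  0.96898481,  0.38506025],
       [ 0.        ,  0.        ,  0.        ,  1.        ]])}
```

View pics/scene0.png

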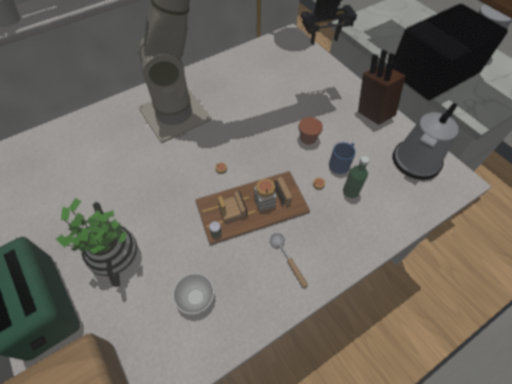

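View pics/side0.png

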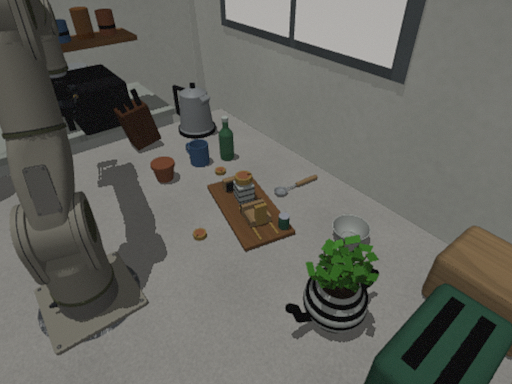

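The scene view shows the board with corners about (196,199), (294,174), (309,210), (212,243), the jar with lid at (265,186), the jaw tab near (222,203) and the tin at (215,229). The side view shows the lid at (243,178) and the tab at (260,210). Next I'll cast rays for rough positions.

```bash
cat > h.py <<'E'
from bench import *
import cv2,numpy as np
from scipy.spatial.transform import Rotation as R
def ray(p,u,v):
    T=p["world_from_camera"];d=np.array([(u-p["cx"])/p["fx"],-(v-p["cy"])/p["fy"],-1.])
    return T[:3,3],T[:3,:3]@d
def on(p,u,v,z):
    o,d=ray(p,u,v);return o+d*(z-o[2])/d[2]
def proj(p,X):
    T=p["world_from_camera"];c=T[:3,:3].T@(np.asarray(X)-T[:3,3])
    return np.array([p["cx"]+p["fx"]*c[0]/-c[2],p["cy"]-p["fy"]*c[1]/-c[2]])
def tri(p,a,q,b):
    o1,d1=ray(p,*a);o2,d2=ray(q,*b)
    s=np.linalg.lstsq(np.c_[d1,-d2],o2-o1,rcond=None)[0]
    A,B=o1+d1*s[0],o2+d2*s[1];return (A+B)/2,np.linalg.norm(A-B)
def delta(X,down_yaw=None):
    """shift in tool axes (mm) from measured pose to TCP X"""
    s=get_state();return R.from_quat(s["eef_rot"]).inv().apply(np.asarray(X)-s["position"])*1e3
def save(im,n,box=None,k=1):
    if box: im=im[box[1]:box[3],box[0]:box[2]]
    cv2.imwrite(f"pics/{n}.png",cv2.resize(im[:,:,::-1],None,fx=k,fy=k,interpolation=cv2.INTER_CUBIC))
E
python3 - <<'E'
from h import *
np.set_printoptions(precision=4,suppress=True)
p=camera_params("scene");q=camera_params("side")
for c in [(196,199),(294,174),(309,210),(212,243)]: print(on(p,*c,.018))
for c in [(208,183),(250,171),(297,234),(246,250)]: print('side',on(q,*c,.018))
print('lid',tri(p,(265,185),q,(243,177)))
print('tab',tri(p,(222,199),q,(260,205)))
a=np.load("pics/scene.npy");b=np.load("pics/side.npy")
c1=cv2.resize(a[160:255,185:320],None,fx=5,fy=5,interpolation=cv2.INTER_CUBIC)
save(a,"s1",(185,160,320,250),5.5)
save(b,"d1",(195,160,305,255),6)
E
```

```text
[ 0.4285 -0.1224  0.018 ]
[0.5288 0.2274 0.018 ]
[0.6772 0.1804 0.018 ]
[ 0.6037 -0.1574  0.018 ]
side [0.5166 0.2273 0.018 ]
side [0.6912 0.1919 0.018 ]
side [ 0.593 -0.183  0.018]
side [ 0.4246 -0.1367  0.018 ]
lid (array([0.5653, 0.0697, 0.1153]), np.float64(0.0077952928131680655))
tab (array([ 0.5275, -0.0704,  0.1017]), np.float64(0.007961146873503055))
```

View pics/s1.png

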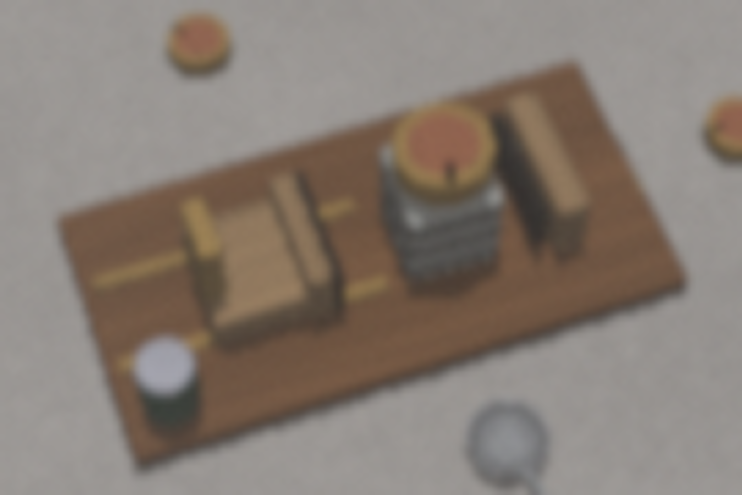

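View pics/d1.png

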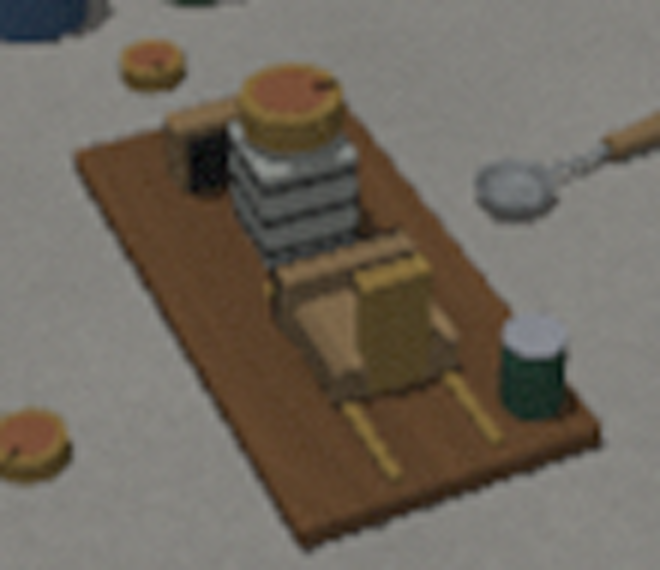

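Both crops agree: the jar with its lid is near the stop, the jaw has its tab on the −y side, the tin is at the −y/+x corner, and two loose smaller lids lie off the board. I'll fit the board and work out a wrist viewing pose.

Run:
```python
from h import *
np.set_printoptions(precision=4,suppress=True)
p=camera_params("scene");q=camera_params("side")
f=lambda c,k,o:((c[0]+.5)/k-.5+o[0],(c[1]+.5)/k-.5+o[1])
S=[f(c,5.5,(185,160)) for c in [(60,218),(577,63),(686,285),(140,460)]]
D=[f(c,6,(195,160)) for c in [(78,153),(345,97),(600,426),(305,535)]]
D=[D[3],D[0],D[1],D[2]]
B=np.array([[-90,-180],[-90,180],[90,180],[90,-180]])/1e3
for name,W in(("scene",[on(p,*c,.018)[:2] for c in S]),("side",[on(q,*c,.018)[:2] for c in D])):
    W=np.array(W);c=W.mean(0);a=np.arctan2(*( (B[:,0]*(W-c)[:,1]-B[:,1]*(W-c)[:,0]).sum(), (B*(W-c)).sum()))
    Rm=np.array([[np.cos(a),-np.sin(a)],[np.sin(a),np.cos(a)]])
    print(name,W,c,np.degrees(a),(np.linalg.norm(W-c-B@Rm.T,axis=1)))
    e=Rm@[0.08,0]
    print(delta([*(c+e),.28]))
```

```text
scene [[ 0.4284 -0.1243]
 [ 0.5092  0.2216]
 [ 0.6821  0.1779]
 [ 0.601  -0.1631]] [0.5551 0.028 ] -13.29499799355018 [0.0031 0.0024 0.005  0.0048]
[-600.1268 -423.1942  -57.562 ]
side [[ 0.4263 -0.1315]
 [ 0.5083  0.2169]
 [ 0.6776  0.1607]
 [ 0.5977 -0.1668]] [0.5525 0.0198] -13.79042411540725 [0.0046 0.0009 0.0136 0.0096]
[-600.1047 -432.5219  -57.5517]
```

Call:
arm_command --pt "0 0 0 -30 -21 -30 0" --pt "0 0 -1 -60 -43 -58 0" --pt "0 0 -2 -95 -67 -58 0" --pt "0 0 -4 -600 -425 -58 0" --pt "0 0 -4 -600 -425 -58 0" --pt "0 0 -4 -600 -425 -58 0" --pt "0 0 -4 -600 -425 -58 0" --pt "0 0 -4 -600 -425 -58 0" --pt "0 0 -4 -600 -425 -58 0" --pt "0 0 -4 -600 -425 -58 0" --pt "0 0 -4 -600 -425 -58 0" --pt "0 0 -4 -600 -425 -58 0"

```text
time: 1.15
position: [0.4806, 0.2088, 0.2801]
eef_rot: [0.119, 0.993, 0.0, 0.0]
wrist_force: [2.2, 0.2, -0.4]
width: 0.502
finger_force: 0.0
```

Run:
```python
from h import *
s=get_state();print(s["time"],s["position"],delta([.633,.01,.28]),np.degrees(R.from_quat(s["eef_rot"]).as_matrix()[:2,1]))
```

```text
1.15 [0.48059258 0.20877746 0.28011141] [-1.95118085e+02 -1.57065093e+02  5.72001063e-02] [13.55873203 55.6683643 ]
```

Call:
arm_command --pt "0 0 0 -195 -157 0 0" --pt "0 0 0 -195 -157 0 0" --pt "0 0 0 -195 -157 0 0" --pt "0 0 0 -195 -157 0 0" --pt "0 0 0 -195 -157 0 0" --pt "0 0 0 -195 -157 0 0" --pt "0 0 0 -195 -157 0 0" --pt "0 0 0 -195 -157 0 0" --pt "0 0 0 -195 -157 0 0" --pt "0 0 0 -195 -157 0 0"

```text
time: 1.98
position: [0.6318, 0.0136, 0.28]
eef_rot: [0.118, 0.993, 0.0, -0.0]
wrist_force: [-0.9, 1.1, -0.5]
width: 0.497
finger_force: 0.0
```

Run:
```python
from h import *
import pickle
s=get_state();print(s["time"],s["position"],s["qd"].round(3),s["wrist_force"])
p=camera_params("wrist");im=get_image("wrist")
pickle.dump((p,im),open("w1.pkl","wb"));save(im,"w1",None,1.5)
```

```text
1.9833 [0.6317691  0.01364608 0.27998291] [-0.009 -0.011 -0.001  0.001  0.001 -0.002  0.002] [-0.9251035   1.10986377 -0.45512339]
```

View pics/w1.png

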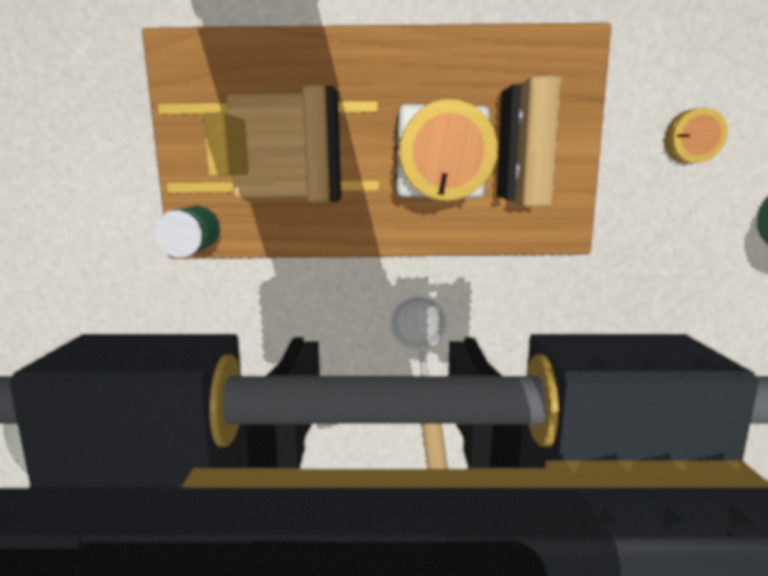

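The view shows the board's top corners at about (144,28), (610,23), (590,253) and (170,258) in 1.5x pixels. The lid top is at (448,149), the tab top near (214,143), and the jaw's black face and the stop's black face are at x≈334 and x≈505. I'll measure with masks.

Run:
```python
from h import *
import pickle
np.set_printoptions(precision=4,suppress=True)
p,im=pickle.load(open("w1.pkl","rb"))
f=lambda x,y:((x+.5)/1.5-.5,(y+.5)/1.5-.5)
W=np.array([on(p,*f(*c),.018)[:2] for c in [(144,29),(610,24),(590,252),(170,257)]])
B=np.array([[-90,-180],[-90,180],[90,180],[90,-180]])/1e3
c=W.mean(0);a=np.arctan2((B[:,0]*(W-c)[:,1]-B[:,1]*(W-c)[:,0]).sum(), (B*(W-c)).sum())
Rm=np.array([[np.cos(a),-np.sin(a)],[np.sin(a),np.cos(a)]])
print("board",c,np.degrees(a),np.linalg.norm(W-c-B@Rm.T,axis=1))
np.savez("board.npz",c=c,R=Rm)
bd=lambda X:Rm.T@(X[:2]-c)*1e3
h=cv2.cvtColor(im,cv2.COLOR_RGB2HSV)
# lid: orange/copper blob region
m=np.zeros(im.shape[:2],np.uint8);sub=h[60:140,255:340];m[60:140,255:340]=((sub[...,1]>120)&(sub[...,2]>120)).astype(np.uint8)*255
cn=max(cv2.findContours(m,0,2)[0],key=cv2.contourArea);(u,v),r=cv2.minEnclosingCircle(cn)
print("lid px",u,v,r,cv2.boundingRect(cn));X=on(p,u,v,.119);print("lid",X,bd(X),"diam",2*r*(p["world_from_camera"][2,3]-.119)/p["fx"])
for row in (85,95,105): print(row,[tuple(x) for x in h[row,132:168:2]])
for n,pt,z in [("tabL",(205.5,143),.1),("tab top-right?",(222,143),.1),("jaw face",(338,143),.066),("jawfaceB",(340,200),.066),("stop face",(501,143),.066-.01),("stopfront wood",(528,143),.066),("stopback",(556,143),.066)]:
    print(n,bd(on(p,*f(*pt),z)))
```

```text
board [0.5521 0.0283] -12.89045782855757 [0.0038 0.0041 0.0038 0.0036]
lid px 295.5722961425781 99.5 56.62482833862305 (255, 60, 84, 80)
lid [0.5665 0.0668 0.119 ] [ 5.3926 40.674 ] diam 0.10797355326632532
85 [(np.uint8(16), np.uint8(150), np.uint8(167)), (np.uint8(16), np.uint8(151), np.uint8(166)), (np.uint8(19), np.uint8(156), np.uint8(154)), (np.uint8(21), np.uint8(159), np.uint8(148)), (np.uint8(21), np.uint8(161), np.uint8(149)), (np.uint8(21), np.uint8(160), np.uint8(151)), (np.uint8(21), np.uint8(160), np.uint8(153)), (np.uint8(21), np.uint8(158), np.uint8(155)), (np.uint8(21), np.uint8(160), np.uint8(148)), (np.uint8(21), np.uint8(163), np.uint8(119)), (np.uint8(20), np.uint8(160), np.uint8(105)), (np.uint8(21), np.uint8(162), np.uint8(104)), (np.uint8(21), np.uint8(164), np.uint8(104)), (np.uint8(21), np.uint8(162), np.uint8(104)), (np.uint8(21), np.uint8(162), np.uint8(104)), (np.uint8(20), np.uint8(155), np.uint8(107)), (np.uint8(18), np.uint8(121), np.uint8(135)), (np.uint8(18), np.uint8(115), np.uint8(144))]
95 [(np.uint8(16), np.uint8(150), np.uint8(170)), (np.uint8(1
[... 1117 characters left out ...]
int8(158), np.uint8(152)), (np.uint8(21), np.uint8(159), np.uint8(151)), (np.uint8(21), np.uint8(162), np.uint8(142)), (np.uint8(21), np.uint8(162), np.uint8(113)), (np.uint8(21), np.uint8(164), np.uint8(104)), (np.uint8(21), np.uint8(164), np.uint8(104)), (np.uint8(21), np.uint8(159), np.uint8(104)), (np.uint8(20), np.uint8(160), np.uint8(105)), (np.uint8(21), np.uint8(159), np.uint8(104)), (np.uint8(19), np.uint8(148), np.uint8(112)), (np.uint8(18), np.uint8(119), np.uint8(135))]
tabL [  -0.8083 -110.9344]
tab top-right? [  -0.6917 -100.2872]
jaw face [ -1.1951 -28.2688]
jawfaceB [ 38.6874 -28.1256]
stop face [-0.2833 89.6578]
stopfront wood [  0.2824 106.6031]
stopback [  0.5002 126.488 ]
```

Run:
```python
from h import *
import pickle
np.set_printoptions(precision=4,suppress=True)
b=np.load("board.npz");c,Rm=b["c"],b["R"]
p,im=pickle.load(open("w1.pkl","rb"))
X=on(p,143.6,95,.1);print(X,Rm.T@(X[:2]-c)*1e3)
t=c+Rm@[-.0007,(Rm.T@(X[:2]-c))[1]];print(t,delta([*t,.064]))
g=cv2.cvtColor(im,cv2.COLOR_RGB2GRAY)[55:145,250:345]
print(cv2.HoughCircles(g,cv2.HOUGH_GRADIENT,1.2,50,param1=80,param2=15,minRadius=26,maxRadius=38))
s=get_state();y=R.from_quat(s["eef_rot"]).as_matrix()[:2,1];print(Rm.T@y)
```

```text
[ 0.528  -0.0732  0.1   ] [  -0.8913 -104.3706]
[ 0.5282 -0.0733] [  80.2554 -109.134   216.0956]
[[[47.4  43.8  33.32]]]
[0.0116 0.9999]
```

Call:
arm_command --pt "0 0 0 80 -109 100 0" --pt "0 0 0 80 -109 100 0" --pt "0 0 0 80 -109 100 0" --pt "0 0 0 80 -109 100 0" --pt "0 0 0 80 -109 130 0" --pt "0 0 0 80 -109 150 0" --pt "0 0 0 80 -109 170 0" --pt "0 0 0 80 -109 190 0" --pt "0 0 0 80 -109 205 0" --pt "0 0 0 80 -109 216 0" --pt "0 0 0 80 -109 216 0"

```text
time: 2.95
position: [0.5273, -0.0737, 0.0623]
eef_rot: [0.118, 0.993, 0.0, -0.001]
wrist_force: [-0.5, -0.1, -0.2]
width: 0.5
finger_force: 0.0
```

Call:
arm_command --pt "0 0 0 0 0 0 -1" --pt "0 0 0 0 0 0 -1" --pt "0 0 0 0 0 0 -1" --pt "0 0 0 0 0 0 -1" --pt "0 0 0 0 0 0 -1" --pt "0 0 0 0 0 0 -1" --grip_force 25

```text
time: 3.45
position: [0.5294, -0.0734, 0.0646]
eef_rot: [0.119, 0.993, 0.001, 0.001]
wrist_force: [0.2, 5.5, 1.4]
width: 0.156
finger_force: 25.0
```

Run:
```python
from h import *
s=get_state();print(s["time"],s["position"],s["wrist_force"],s["width"]*87,s["finger_force"])
b=np.load("board.npz");print(b["R"].T@(s["position"][:2]-b["c"])*1e3)
save(get_image("wrist"),"w2",None,1)
```

```text
3.45 [ 0.52939063 -0.07338538  0.0646137 ] [0.23844863 5.46681011 1.36012713] 13.556477667298896 24.992811719421297
[   0.50555225 -104.22100793]
```

View pics/w2.png

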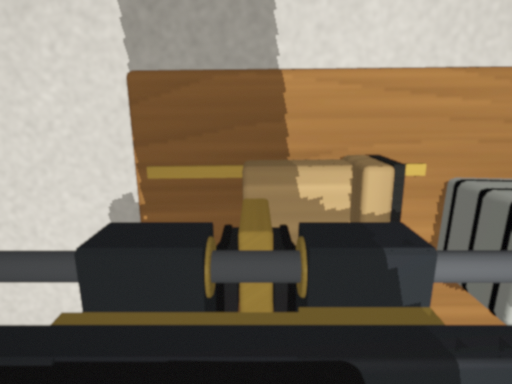

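The fingers hold the tab (opening about 14 mm). Next I'll push along board +y.

Call:
arm_command --pt "0 0 0 0 4 0 -1" --pt "0 0 0 0 9 0 -1" --pt "0 0 0 0 14 0 -1" --pt "0 0 0 0 19 0 -1" --pt "0 0 0 0 24 0 -1" --pt "0 0 0 0 29 0 -1" --pt "0 0 0 0 34 0 -1" --pt "0 0 0 0 38 0 -1" --pt "0 0 0 0.5 42 0 -1" --pt "0 0 0 0.5 45 0 -1" --pt "0 0 0 0.5 47 0 -1" --pt "0 0 0 0.5 48 0 -1" --grip_force 40

```text
time: 4.5
position: [0.5393, -0.0307, 0.0646]
eef_rot: [0.12, 0.993, -0.001, -0.0]
wrist_force: [-5.0, -10.1, 8.6]
width: 0.159
finger_force: 40.0
```

Call:
arm_command --pt "0 0 0 0 1 0 -1" --pt "0 0 0 0 2 0 -1" --pt "0 0 0 0 3 0 -1" --pt "0 0 0 0 4 0 -1"

```text
time: 4.83
position: [0.5399, -0.0278, 0.0646]
eef_rot: [0.12, 0.993, -0.002, -0.0]
wrist_force: [-6.7, -12.3, 8.8]
width: 0.157
finger_force: 40.1
```

Call:
arm_command --pt "0 0 0 0 1 0 -1" --pt "0 0 0 0 2 0 -1" --pt "0 0 0 0 3 0 -1" --pt "0 0 0 0 4 0 -1"

```text
time: 5.17
position: [0.5408, -0.0242, 0.0646]
eef_rot: [0.121, 0.993, -0.002, -0.0]
wrist_force: [-6.5, -10.9, 9.9]
width: 0.157
finger_force: 40.1
```

```bash
cat > st.py <<'E'
from h import *
np.set_printoptions(precision=3,suppress=True)
s=get_state();print(s["time"],s["position"],s["wrist_force"],s["ft_torque"],s["width"]*87,s["finger_force"])
b=np.load("board.npz");print(b["R"].T@(s["position"][:2]-b["c"])*1e3,b["R"].T@s["wrist_force"][:2])
E
python3 st.py
```

```text
5.1667 [ 0.541 -0.024  0.065] [ -6.544 -10.88    9.949] [-2.296  1.323  0.416] 13.690194773795152 40.06996704540143
[  0.637 -53.685] [ -3.952 -12.065]
```

Call:
arm_command --pt "0 0 0 0 1 0 -1" --pt "0 0 0 0 2 0 -1" --pt "0 0 0 0 3 0 -1" --pt "0 0 0 0 4 0 -1" --pt "0 0 0 0 5 0 -1" --pt "0 0 0 0 6 0 -1" --pt "0 0 0 0 6 0 -1"

```text
time: 5.75
position: [0.5422, -0.0181, 0.0646]
eef_rot: [0.12, 0.993, -0.002, -0.0]
wrist_force: [-5.6, -10.9, 10.0]
width: 0.153
finger_force: 40.1
```

Call:
arm_command --pt "0 0 0 0 1 0 -1" --pt "0 0 0 0 2 0 -1" --pt "0 0 0 0 3 0 -1" --pt "0 0 0 0 4 0 -1"

```text
time: 6.08
position: [0.543, -0.0145, 0.0646]
eef_rot: [0.121, 0.993, -0.002, -0.0]
wrist_force: [-7.4, -12.5, 11.1]
width: 0.159
finger_force: 40.1
```

```bash
python3 st.py
```

```text
6.0833 [ 0.543 -0.015  0.065] [ -7.392 -12.458  11.109] [-2.362  1.416  0.366] 13.813613259850836 40.07271141204001
[  0.65  -43.793] [ -4.426 -13.793]
```

Call:
arm_command --pt "0 0 0 0 1 0 -1" --pt "0 0 0 0 2 0 -1" --pt "0 0 0 0 2 0 -1"

```text
time: 6.33
position: [0.5435, -0.0123, 0.0646]
eef_rot: [0.12, 0.993, -0.002, -0.0]
wrist_force: [-6.9, -10.8, 10.3]
width: 0.16
finger_force: 40.1
```

Call:
arm_command --pt "0 0 0 0 1 0 -1" --pt "0 0 0 0 2 0 -1" --pt "0 0 0 0 2 0 -1"

```text
time: 6.58
position: [0.544, -0.0104, 0.0646]
eef_rot: [0.121, 0.993, -0.002, -0.001]
wrist_force: [-7.0, -10.4, 10.5]
width: 0.158
finger_force: 40.1
```

Call:
arm_command --pt "0 0 0 0 1 0 -1" --pt "0 0 0 0 2 0 -1" --pt "0 0 0 0 2 0 -1"

```text
time: 6.83
position: [0.5441, -0.0097, 0.0646]
eef_rot: [0.121, 0.993, -0.002, -0.001]
wrist_force: [-8.9, -15.1, 12.1]
width: 0.156
finger_force: 40.1
```

```bash
python3 st.py
```

```text
6.8333 [ 0.544 -0.01   0.065] [ -8.908 -15.127  12.14 ] [-2.985  1.732  0.389] 13.561627706226941 40.101371139098774
[  0.674 -38.899] [ -5.309 -16.733]
```

Contact with the stop came at about board y −39, as predicted. Now I'll press in about 3 mm.

Call:
arm_command --pt "0 0 0 0 1 0 -1" --pt "0 0 0 0 2 0 -1" --pt "0 0 0 0 2 0 -1"

```text
time: 7.08
position: [0.5445, -0.0083, 0.0646]
eef_rot: [0.121, 0.993, -0.003, -0.001]
wrist_force: [-9.9, -16.3, 13.4]
width: 0.16
finger_force: 40.1
```

Call:
arm_command --pt "0 0 0 0 1 0 -1" --pt "0 0 0 0 2 0 -1" --pt "0 0 0 0 2 0 -1"

```text
time: 7.33
position: [0.5448, -0.0067, 0.0646]
eef_rot: [0.121, 0.993, -0.003, -0.001]
wrist_force: [-9.9, -18.1, 14.4]
width: 0.156
finger_force: 40.1
```

```bash
python3 st.py
```

```text
7.3333 [ 0.545 -0.007  0.065] [ -9.855 -18.114  14.379] [-3.555  2.072  0.41 ] 13.590793659435958 40.12425232423993
[  0.703 -35.802] [ -5.566 -19.856]
```

Call:
arm_command --pt "0 0 0 0 -2 0 -1" --pt "0 0 0 0 -4 0 -1" --pt "0 0 0 0 -5 0 -1" --pt "0 0 0 0 -6 0 -1" --pt "0 0 0 0 -6 0 -1"

```text
time: 7.75
position: [0.5448, -0.0068, 0.0646]
eef_rot: [0.119, 0.993, 0.0, 0.0]
wrist_force: [-2.3, -0.3, 5.5]
width: 0.158
finger_force: 40.0
```

```bash
python3 st.py
```

```text
7.75 [ 0.545 -0.007  0.065] [-2.319 -0.348  5.516] [0.084 0.571 0.317] 13.773219473651857 40.00142801553011
[  0.665 -35.871] [-2.183 -0.856]
```

Call:
arm_command --pt "0 0 0 0 0 0 0" --pt "0 0 0 0 0 0 0" --pt "0 0 0 0 0 0 0" --pt "0 0 0 0 0 -30 0" --pt "0 0 0 0 0 -70 0" --pt "0 0 0 0 0 -110 0" --pt "0 0 0 -20 20 -150 0" --pt "0 0 0 -80 104 -190 1" --pt "0 0 0 -80 104 -190 1" --pt "0 0 0 -80 104 -190 1" --pt "0 0 0 -80 104 -190 1" --pt "0 0 0 -80 104 -190 1"

```text
time: 8.75
position: [0.6479, 0.0768, 0.2535]
eef_rot: [0.118, 0.993, -0.0, -0.0]
wrist_force: [0.6, -0.7, -0.3]
width: 0.797
finger_force: 0.0
```

Call:
arm_command --pt "0 0 0 0 0 0 1" --pt "0 0 0 0 0 0 1" --pt "0 0 0 0 0 0 1"

```text
time: 9.0
position: [0.6464, 0.0742, 0.2539]
eef_rot: [0.12, 0.993, -0.0, -0.0]
wrist_force: [0.0, 0.2, 0.6]
width: 0.97
finger_force: 0.0
```

```bash
python3 st.py
python3 - <<'E'
from h import *
import pickle
p=camera_params("wrist");im=get_image("wrist")
pickle.dump((p,im),open("w3.pkl","wb"));save(im,"w3",None,1.5)
E
```

```text
9.0 [0.646 0.074 0.254] [0.041 0.201 0.566] [ 0.002 -0.022  0.001] 84.39343410528784 0.0
[81.69  65.729] [-0.005  0.206]
```

View pics/w3.png

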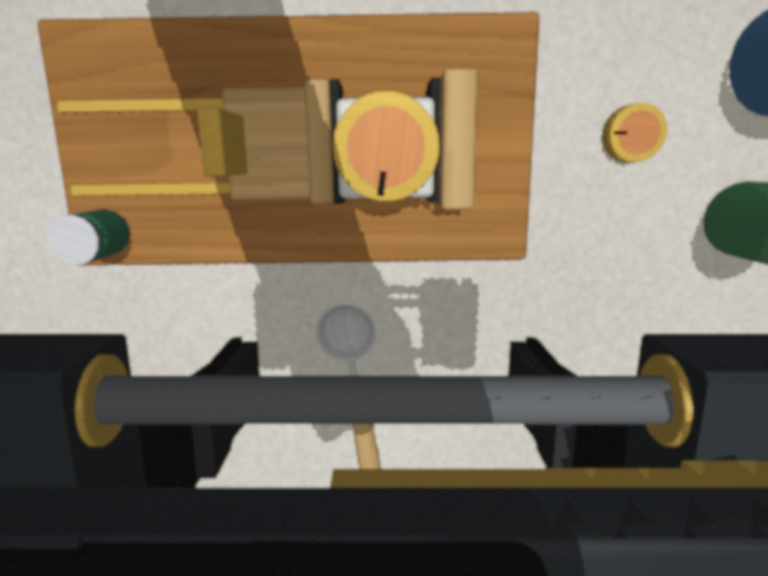

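The jar stands square between both black faces with no gaps. The lid is centred near (387,145) in 1.5x pixels.

Run:
```python
from h import *
import pickle
np.set_printoptions(precision=4,suppress=True)
b=np.load("board.npz");c,Rm=b["c"],b["R"]
p,im=pickle.load(open("w3.pkl","rb"))
g=cv2.cvtColor(im,cv2.COLOR_RGB2GRAY)[50:145,210:305]
C=cv2.HoughCircles(g,cv2.HOUGH_GRADIENT,1,50,param1=80,param2=12,minRadius=28,maxRadius=42)[0];print(C)
f=lambda x,y:((x+.5)/1.5-.5,(y+.5)/1.5-.5)
bd=lambda X:Rm.T@(X[:2]-c)*1e3
for u,v,r in [(C[0][0]+210,C[0][1]+50,C[0][2]),(*f(387,145),35.5)]:
    X=on(p,u,v,.118);print(X,bd(X),"D",2*r*(p["world_from_camera"][2,3]-.118)/p["fx"]);print(delta([*X[:2],.150]))
for q in [(338,97),(435,97),(435,197),(338,197)]: print("shoulder",bd(on(p,*f(*q),.088)))
```

```text
[[48.5 46.5 37. ]]
[0.5715 0.0945 0.118 ] [ 4.064  68.8261] D 0.065098234613382
[ 77.6684   1.6937 104.0758]
[0.5713 0.094  0.118 ] [ 4.0558 68.2627] D 0.06245911699392057
[ 77.6679   1.1303 104.0758]
shoulder [-25.3611  39.1328]
shoulder [-24.5069  97.9448]
shoulder [35.2021 98.564 ]
shoulder [34.3054 36.9533]
```

Call:
arm_command --pt "0 0 0 40 1 20 1" --pt "0 0 0 77 1.3 40 1" --pt "0 0 0 77.5 1.3 70 1" --pt "0 0 0 77.5 1.3 90 1" --pt "0 0 0 77.5 1.3 100 1" --pt "0 0 0 77.5 1.3 100 1" --pt "0 0 0 77.5 1.3 100 1"

```text
time: 9.63
position: [0.5725, 0.0945, 0.1547]
eef_rot: [0.12, 0.993, -0.0, 0.0]
wrist_force: [0.4, -0.6, 0.7]
width: 1.003
finger_force: 0.0
```

```bash
python3 st.py
python3 - <<'E'
from h import *
s=get_state();print(s["joint_pos"].round(2),delta([.5714,.0942,.092]))
save(get_image("wrist"),"w4",None,1.3)
E
```

```text
9.6333 [0.572 0.094 0.155] [ 0.407 -0.564  0.734] [-0.015  0.003 -0.043] 87.28702909243782 0.0
[ 5.062 69.008] [ 0.523 -0.459]
[-0.6   0.29  0.42  1.69 -0.13  1.18  1.19] [ 1.00655889 -0.50927587 62.70253754]
```

View pics/w4.png

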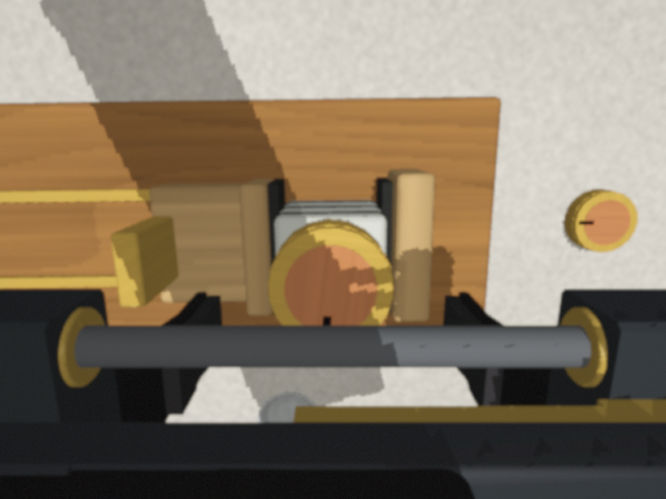

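The lid sits midway between the fingers (centre x≈331, fingers at 208 and 455). I'll descend and grip.

Call:
arm_command --pt "0 0 0 1 -0.5 12 1" --pt "0 0 0 1 -0.5 24 1" --pt "0 0 0 1 -0.5 36 1" --pt "0 0 0 1 -0.5 46 1" --pt "0 0 0 1 -0.5 54 1" --pt "0 0 0 1 -0.5 60 1" --pt "0 0 0 1 -0.5 62 1" --pt "0 0 0 1 -0.5 62 1" --pt "0 0 0 1 -0.5 62 1"

```text
time: 10.43
position: [0.5712, 0.0947, 0.0923]
eef_rot: [0.119, 0.993, 0.0, 0.0]
wrist_force: [-0.5, -0.7, 0.1]
width: 1.001
finger_force: 0.0
```

```bash
python3 st.py
```

```text
10.4333 [0.571 0.095 0.092] [-0.484 -0.697  0.109] [-0.029 -0.013 -0.075] 87.10695110280977 0.0
[ 3.801 68.955] [-0.316 -0.787]
```

Call:
arm_command --pt "0 0 0 0 0 0 -1" --pt "0 0 0 0 0 0 -1" --pt "0 0 0 0 0 0 -1" --pt "0 0 0 0 0 0 -1" --pt "0 0 0 0 0 0 -1" --grip_force 15

```text
time: 10.85
position: [0.571, 0.0947, 0.0922]
eef_rot: [0.119, 0.993, 0.0, 0.0]
wrist_force: [-1.0, -3.3, 0.7]
width: 0.707
finger_force: 2.4
```

```bash
python3 st.py
```

```text
10.85 [0.571 0.095 0.092] [-1.014 -3.329  0.672] [-1.015  0.183 -0.018] 61.48561482592494 2.414974250641535
[ 3.62  68.911] [-0.246 -3.471]
```

Call:
arm_command --pt "0 0 0 0 -0.7 0 -1" --pt "0 0 0 0 -0.7 0 -1" --pt "0 0 0 0 -0.7 0 -1" --pt "0 0 0 0 -0.7 0 -1" --grip_force 15

```text
time: 11.18
position: [0.5709, 0.094, 0.0922]
eef_rot: [0.119, 0.993, 0.0, 0.0]
wrist_force: [-0.2, -0.7, 2.2]
width: 0.69
finger_force: 15.0
```

```bash
python3 st.py
```

```text
11.1833 [0.571 0.094 0.092] [-0.223 -0.723  2.209] [-0.175  0.025  0.005] 60.0160863280946 15.028643806654145
[ 3.627 68.169] [-0.056 -0.754]
```

Call:
arm_command --pt "0 0 0 0 0 0 -1" --pt "0 0 0 0 0 0 -1" --pt "0 0 -3 0 0 0 -1" --pt "0 0 -7 0 0 -0.3 -1" --pt "0 0 -11 0 0 -0.4 -1" --pt "0 0 -15 0 0 -0.5 -1" --pt "0 0 -20 0 0 -0.7 -1" --grip_force 55

```text
time: 11.77
position: [0.5707, 0.0939, 0.0927]
eef_rot: [-0.056, 0.998, 0.0, -0.0]
wrist_force: [-0.4, 0.5, 0.9]
width: 0.678
finger_force: 55.1
```

```bash
python3 st.py
```

```text
11.7667 [0.571 0.094 0.093] [-0.379  0.486  0.877] [-0.103  0.077 -0.183] 59.0017537625872 55.0708525639493
[ 3.499 68.073] [-0.478  0.389]
```

Call:
arm_command --pt "0 0 -5 0 0 -0.2 -1" --pt "0 0 -10 0 0 -0.3 -1" --pt "0 0 -15 0 0 -0.5 -1" --pt "0 0 -20 0 0 -0.7 -1" --pt "0 0 -25 0 0 -0.8 -1" --pt "0 0 -28 0 0 -0.9 -1" --pt "0 0 -28 0 0 -0.9 -1"

```text
time: 12.35
position: [0.5706, 0.0936, 0.0936]
eef_rot: [-0.296, 0.955, 0.0, -0.0]
wrist_force: [-2.3, -1.9, 1.7]
width: 0.678
finger_force: 55.1
```

```bash
python3 st.py
```

```text
12.35 [0.571 0.094 0.094] [-2.27  -1.91   1.663] [-0.319  0.342  0.109] 59.02604625840201 55.09433741332032
[ 3.4   67.774] [-1.787 -2.368]
```

Call:
arm_command --pt "0 0 -5 0 0 -0.2 -1" --pt "0 0 -10 0 0 -0.3 -1" --pt "0 0 -15 0 0 -0.4 -1" --pt "0 0 -20 0 0 -0.5 -1" --pt "0 0 -25 0 0 -0.6 -1" --pt "0 0 -29 0 0 -0.7 -1" --pt "0 0 -31 0 0 -0.7 -1" --pt "0 0 -31 0 0 -0.7 -1"

```text
time: 13.02
position: [0.5713, 0.093, 0.0949]
eef_rot: [-0.539, 0.842, -0.001, 0.0]
wrist_force: [-0.8, -3.3, 5.5]
width: 0.68
finger_force: 55.1
```

```bash
python3 st.py
```

```text
13.0167 [0.571 0.093 0.095] [-0.774 -3.326  5.516] [-0.687  0.315  0.057] 59.19741869270902 55.137867287267
[ 4.285 67.322] [-0.012 -3.414]
```

Turned 79°, with the torque gone and an upward push from the seal. I'll lift slightly and check.

Call:
arm_command --pt "0 0 0 0 0 -1 -1" --pt "0 0 0 0 0 -2 -1" --pt "0 0 0 0 0 -3 -1" --pt "0 0 0 0 0 -3 -1"

```text
time: 13.35
position: [0.5707, 0.0936, 0.097]
eef_rot: [-0.539, 0.842, -0.0, -0.0]
wrist_force: [2.1, -4.7, -1.9]
width: 0.678
finger_force: 55.1
```

Call:
arm_command --pt "0 0 0 0 0 -1 -1" --pt "0 0 0 0 0 -2 -1" --pt "0 0 0 0 0 -3 -1" --pt "0 0 0 0 0 -3 -1"

```text
time: 13.68
position: [0.5708, 0.0941, 0.1005]
eef_rot: [-0.54, 0.842, 0.0, 0.0]
wrist_force: [1.4, -3.2, -2.0]
width: 0.677
finger_force: 55.1
```

```bash
python3 st.py
```

```text
13.6833 [0.571 0.094 0.101] [ 1.426 -3.186 -1.994] [-0.655 -0.076 -0.021] 58.90324644423067 55.08861921261996
[ 3.538 68.29 ] [ 2.101 -2.788]
```

Call:
arm_command --pt "0 0 0 0.7 -0.7 -1 -1" --pt "0 0 0 0.7 -0.7 -2 -1" --pt "0 0 0 0.7 -0.7 -3 -1" --pt "0 0 0 0.7 -0.7 -3 -1"

```text
time: 14.02
position: [0.5713, 0.0937, 0.1038]
eef_rot: [-0.54, 0.842, 0.0, 0.0]
wrist_force: [1.0, -0.4, -0.8]
width: 0.677
finger_force: 55.1
```

```bash
python3 st.py
python3 - <<'E'
from h import *
im=get_image("side");save(im,"d2",(205,150,300,235),7)
E
```

```text
14.0167 [0.571 0.094 0.104] [ 0.995 -0.359 -0.769] [0.003 0.085 0.049] 58.874063580182685 55.107470594812185
[ 4.066 67.965] [ 1.05  -0.128]
```

View pics/d2.png

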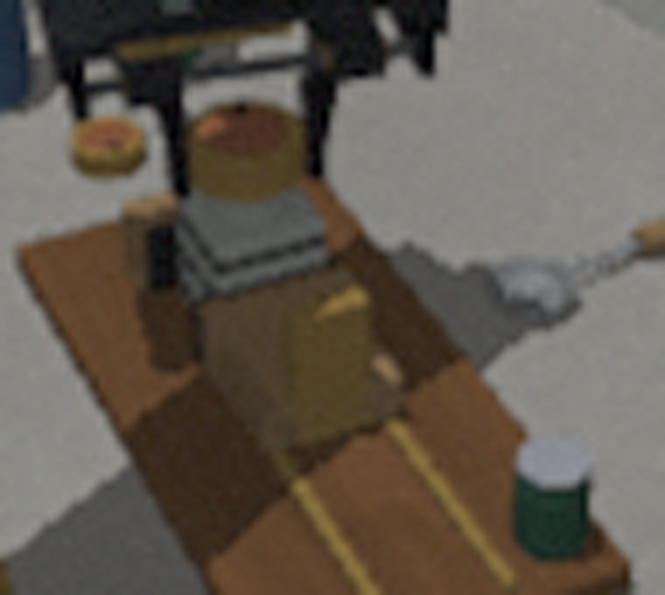

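The lid has separated: the force is only its weight, and the jar stands braced. I'll lift to about 17 mm clearance.

Call:
arm_command --pt "0 0 0 0 0 -3 -1" --pt "0 0 0 0 0 -6 -1" --pt "0 0 0 0 0 -9 -1" --pt "0 0 0 0 0 -12 -1" --pt "0 0 0 0 0 -15 -1" --pt "0 0 0 0 0 -17 -1" --pt "0 0 0 0 0 -18 -1" --pt "0 0 0 0 0 -18 -1" --pt "0 0 0 0 0 -18 -1" --pt "0 0 0 0 0 -18 -1"

```text
time: 14.9
position: [0.5711, 0.093, 0.1212]
eef_rot: [-0.54, 0.842, 0.0, -0.0]
wrist_force: [-0.4, 0.2, -0.5]
width: 0.679
finger_force: 55.1
```

```bash
python3 st.py
python3 - <<'E'
from h import *
im=get_image("side");im2=get_image("scene")
a=cv2.resize(im[150:235,205:300],(440,394),interpolation=2);b=cv2.resize(im2[150:245,190:315],(350,266),interpolation=2)
b=cv2.copyMakeBorder(b,0,128,0,0,0);save(np.hstack([a,b]),"end")
E
```

```text
14.9 [0.571 0.093 0.121] [-0.375  0.155 -0.46 ] [0.094 0.157 0.051] 59.03889630721944 55.10590041289106
[ 4.022 67.298] [-0.401  0.068]
```

View pics/end.png

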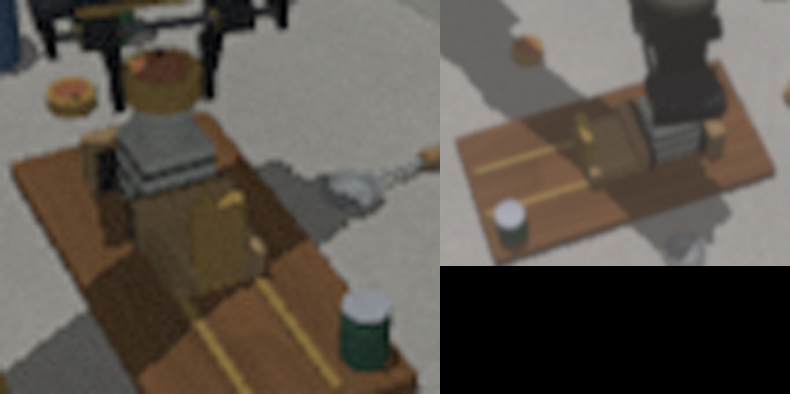

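The lid is held level above the neck, with the jar braced and the tin and spoon unmoved. I'll make a small centring trim, then hand in.

Call:
arm_command --pt "0 0 0 -0.8 0.2 0 -1" --pt "0 0 0 -0.8 0.2 0 -1" --pt "0 0 0 -0.8 0.2 0 -1" --pt "0 0 0 -0.8 0.2 0 -1" --pt "0 0 0 -0.8 0.2 0 -1" --pt "0 0 0 -0.8 0.2 0 -1"

```text
time: 15.5
position: [0.5713, 0.0939, 0.1213]
eef_rot: [-0.54, 0.842, 0.0, 0.0]
wrist_force: [-0.1, -0.2, 0.7]
width: 0.681
finger_force: 55.1
```

```bash
python3 st.py; python3 -c "
from bench import *
print(job_done())"
```

```text
15.5 [0.571 0.094 0.121] [-0.128 -0.186  0.73 ] [ 0.051  0.04  -0.009] 59.232043389080296 55.10603740112856
[ 4.058 68.157] [-0.084 -0.21 ]
the job is handed in; nothing more can be done
None
```

I braced the jar with the stop face pressed in about 3 mm, unscrewed the lid 79° and lifted it. It is held level and centred about 16 mm above the open jar; I handed the job in at 15.5 s, and no verdict was returned.

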